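# Bin the offcut: pop the touch-top lid, sweep, press it shut

## Robot

A 6-joint arm with a two-finger parallel gripper is mounted at the origin on the work surface. World frame = base frame: x ahead of the robot, y to its left, z up, the work surface at z = 0. Lengths are in m, angles in rad, forces in N, time in s.
With the tool pointing down it reaches from about 0.325 to 0.9 m from the base axis. Payload 3.5 kg.
Tool frame: the origin (TCP) lies on the centre line of the jaws, within the pads' length; the fingertips stand 25 mm ahead of it and the grasp point (between the pads) lies 6 mm ahead of it; z points along the fingers, y is the line along which they close (so a half turn about z gives the same grasp; the last joint's range is limited). The gripper opens to 85 mm and grips with 20 to 120 N. Pads are 22 mm wide; open, the fingers measure 114 mm over their backs; the gripper's body (76 mm by 85 mm) begins 54 mm behind the grasp point. The pads swing forward as they close: fully open they stand 13 mm farther back than shut.
Start: joints at [1.086, 0.276, -0.026, 1.268, 0, 1.467], TCP at [0.233, 0.58, 0.256] pointing down, gripper open.
Joint ranges: [-3.12, 3.12], [-0.85, 1.88], [-1.08, 1.24], [-1.95, 2.15], [-1.57, 1.53], [-3.14, 3.14]. Speed limits (rad/s): [2.57, 2.57, 3.14, 3.14, 3.14, 3.14].

## Interface

Orientations are given as a 3x3 rotation matrix whose columns are the frame's x, y, z axes.
In Python, from bench import arm gives the robot as it stands. The module is installed in compiled form; this text tells all that it offers.
- The arm moves only by the tool send_rows, never from a script. Its argument "increments" is a list that holds one entry, the list of rows, each a list of 7 numbers: the opening, from 0 (shut) to 1 (fully open), then the shift along the tool's x, y, z in cm, then the turn, a rotation vector about the tool's x, y, z in rad. A call has 1 to 8 rows; each row shifts and turns the commanded pose from where the row before left it, along the tool's axes as they then stand; what a row does not reach is not made up. A row lasts 1/12 s, in which the tool goes at most 41.7 mm and 7.16 degrees, less where a joint would pass 70% of its speed; a pose out of reach is approached as far as the arm can. A call with a gripper value outside its range is refused whole. The fingers move at their own pace and stop on an object; the grip force is fixed at half the most. Time passes only in rows, so rows that do not move let the fingers close. It gives the time, the measured TCP pose, the force, the opening and the grip force at its end, in the units of the state.
- arm.observe(): the state, without advancing time (a new reading comes with each control period).
- arm.snapshot(name): name is "scene" or "top" or "wrist"; returns (picture, depth): 480x640x3 uint8, red, green, blue; 480x640 float32, m along the optical axis (not along the pixel's ray), 0 where there is no reading.
- arm.camera_params(name): a dict with "vfov" (degrees; the focal length in pixels is half the picture's height over the tangent of half this angle, whatever the lens; pixels are square), "cx", "cy" (the principal point, pixels), "view" (4x4, takes a point from world to camera coordinates). Camera axes: x right, y down, z forward; pixel columns grow to the right and rows downward; lengths in m; the calibration is good to about 2 mm. The wrist camera is an equidistant fisheye: a pixel r from the principal point sees the ray r / f radians off the axis. A picture is of the moment at which its call begins: read the wrist's pose just before it. camera_params takes no time and is no camera call; for the wrist camera it gives the pose at the moment of the call.
- arm.close_job(): hands the job in; it is judged then, once.
The state is a dict: "clock": time; "q": joint angles; "dq": joint speeds; "effort": joint torques, N m; "position": TCP position; "tcp_rot": TCP orientation; "ft_force": force on the tool from outside, world axes, zero at the start; "ft_torque": the same for the moment, N m; "opening": opening from 0.0 (shut) to 1.0 (fully open); "gripper_force": force on a finger pad.
Only numpy, scipy, OpenCV 4.12 (cv2) and the standard library are available. Lean on these libraries where they do the work, as an engineer would, in place of code of your own. Each camera call takes 0.05 s, during which the arm holds its last target. There are 200 camera calls.

## Task

Press the lid of the small touch-top waste bin so that it springs open, sweep the pale wooden offcut off the green cutting mat into the bin with your fingertips, then swing the lid back down and press it until it latches and stays shut by itself. Slide the offcut, do not pick it up, and leave everything else on the bench where it is.

Things in the scene. Friction and masses are not known exactly. Their poses are not given: they have to be found in the camera images.
- bin: slate-blue desk-top touch bin, 160 (x) x 150 (y) x 134 mm high, fixed. Origin: centre of underside, z up; -x its front, +x its hinge side, +y the side standing 4 mm beside the chest. Walls 5 mm; rim 134 mm up at front and sides, 115 at the hinge side. Mouth 150 x 140 mm, floor 10 mm up. Inside, a latch case 36 wide, 18 deep stands against the middle of the front wall, its top 20 mm below the rim.
- lid (a joint): lid angle, rad: 0 latched flush with the rim, 1.55 fully open, below 0 while pressed. Push-push latch: pressed from 0 to its rigid stop at -0.05 (6 mm at the press mark; it frees at about -0.035) and released, it springs open to 1.55 in about 1.5 s. Pushed shut to the same stop and released, it rises to 0 and stays; released short of it, it reopens; a further press reopens it.
- lid_press (a point): the round press mark on top of the aluminium lid (152 x 136 x 10 mm): on the lid's midline, 25 mm in from its free front edge, 121 mm from the hinge line; it moves with the lid, z is the lid's outward normal. Shutting the lid takes 2 to 4 N here, pressing it onto its stop about 7 N.
- lid_hinge (a point): middle of the lid's hinge line, along the bin's y, 76 mm from the bin's centre towards +x, 122 mm above the bench. The lid's underside lies in the plane of this line, its outer face 10 mm out. Fully open the lid stands upright over it, free edge 146 mm higher; a thin latch pin then juts 30 mm from its inner face towards the bin's front, 134 to 144 mm above this line.
- chest: bench chest with a green cutting mat on top, 240 (x) x 280 (y) x 142 mm high with the mat, fixed to the bench, parallel to the bin. Origin at the centre of its underside, z up; its -y side is the one next to the bin. The mat is 8 mm higher than the bin's rim and has no raised edge.
- offcut: loose pale limewood offcut, 46 (x) x 34 (y) x 18 mm high, about 20 g, lying flat on the mat, one corner sawn away (14 x 12 mm at +x, +y). Origin at the centre of its underside. It has no fixed yaw.
- tin_a: small open steel tin, 60 mm across, 14 mm high, standing on the mat. Origin at the centre of its underside. Leave alone.
- tin_b: second steel tin, the same. Leave alone.
- tree: finished miniature tree on a wooden base 34 x 34 mm, 61 mm high in all, standing on the mat. Origin at the centre of its underside. Leave alone.
- glue: white glue bottle with a red cap, 42 mm across, 105 mm high, on the bench on the bin's -y side. Origin at the centre of its underside. Leave alone.
- brush: paint brush, 172 mm long, 8 mm high, lying on the bench. Leave alone.
- tweezers: steel tweezers, 126 mm long, 10 mm high, lying on the bench. Leave alone.
- vise: engraver's ball vise, 100 mm across, 104 mm high, on the bench. Leave alone.
There are look-alikes about, which are no part of the job. Of the things that look like the offcut, the smaller one is meant.

How it is judged:
On the way, in this order (a step that is already met when the one before it is completed fails the run):
1. the lid springs open (value of joint lid above 1.1 rad), for 0.2 s.
2. the offcut drops into the bin while the lid stands open (x of offcut in the frame of bin between -0.075 and 0.075 m and y of offcut in the frame of bin between -0.07 and 0.07 m and z of offcut in the frame of bin below 0.085 m and value of joint lid above 0.6 rad), for 0.2 s.
3. the lid is pressed down home (value of joint lid below -0.02 rad), for 0.02 s.
At the end, for the whole second after the job is handed in: the lid is latched shut by itself (within 0.02 rad of flush, at rest, nothing pressing it) and the offcut lies at rest inside the bin, below 85 mm (value of joint lid between -0.012 and 0.02 rad and velocity of joint lid between -0.05 and 0.05 rad/s and x of offcut in the frame of bin between -0.075 and 0.075 m and y of offcut in the frame of bin between -0.07 and 0.07 m and z of offcut in the frame of bin below 0.085 m and linear speed of offcut below 0.03 m/s); the robot touches nothing.
It fails at once if the offcut is picked up (its underside more than 25 mm above the mat) (z of offcut in the frame of chest above 0.167 m).
It fails at once if a tin or the miniature tree on the mat is moved more than 20 mm (distance of any of tin_a, tin_b, tree from where it was at the start of the episode above 0.02 m).
It fails at once if the glue, brush, tweezers or vise is moved more than 20 mm (distance of any of glue, brush, tweezers, vise from where it was at the start of the episode above 0.02 m).
It fails at once if the miniature tree or the glue bottle is knocked over (angle between any of tree, glue's own z axis and vertical above 0.4 rad).
It also fails if it takes over 64 s, if anything falls off the work surface, if the arm or the gripper's body presses on something with over 40 N, if the wrist force passes 120 N, or if a joint passes its speed limit or range.

## Working session

There is one attempt and no reset: what is moved stays moved. The work goes in short steps, Python scripts to look and compute and a tool call to move; the robot and the scene stay as the last step left them, time stands still between calls to the robot, and variables do not carry over. Pictures are saved under pics/ and viewed, at most 10 in all, crops included, and the job is handed in when it is done.

Besides the shell and the picture viewer there is one more tool, called after "Request:" in YAML: its name, and indented under it one key for each argument. send_rows: Moves the arm, as the interface text tells. Its arguments: {"type":"object","properties":{"increments":{"type":"array","items":{"type":"array","items":{"type":"array","items":{"type":"number"}}}}},"required":["increments"]}

```bash
mkdir -p pics
cat > h.py <<'E'
import numpy as np, cv2
from bench import arm
def snap(cam,name):
    p=arm.camera_params(cam); im,d=arm.snapshot(cam)
    cv2.imwrite(f'pics/{name}.png',im[:,:,::-1]); np.savez(f'pics/{name}.npz',im=im,d=d,view=p['view'],v=p['vfov'],cx=p['cx'],cy=p['cy'])
    return im,d
def w(name,u,v,z=None):
    D=np.load(f'pics/{name}.npz'); f=240/np.tan(np.radians(float(D['v']))/2)
    ray=np.array([(u-D['cx'])/f,(v-D['cy'])/f,1]); V=np.linalg.inv(D['view'])
    if z is None:
        dd=D['d'][int(v),int(u)]; return (V@np.r_[ray*dd,1])[:3]
    o=V[:3,3]; r=V[:3,:3]@ray; return o+r*(z-o[2])/r[2]
E
python3 - <<'E'
from h import *
snap('scene','s0');snap('top','t0')
o=arm.observe();print(o['clock'],o['position'],o['tcp_rot'],o['opening'])
E
```

```text
0.1 [0.23258814 0.57940308 0.25526149] [[-9.28004438e-01  3.72568042e-01 -9.03758743e-04]
 [ 3.72569101e-01  9.28002691e-01 -1.80828996e-03]
 [ 1.64979498e-04 -2.01481369e-03 -9.99997957e-01]] 0.9981795568808652
```

View pics/t0.png

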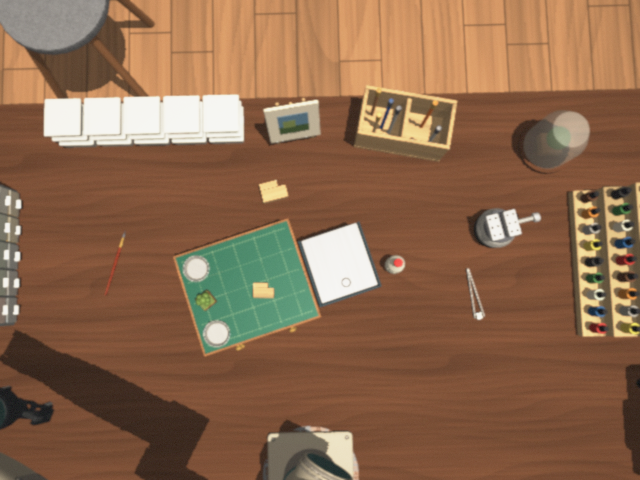

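View pics/s0.png

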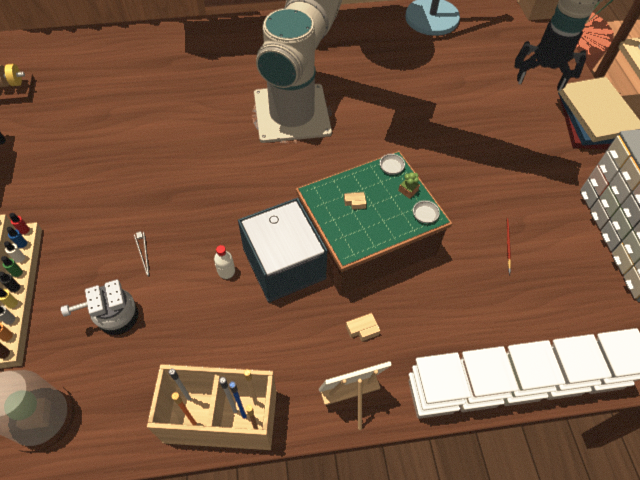

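The top view shows the mat at (247,287) and the bin lid at (340,263), with the press mark at (346,282). Look-alikes for the offcut are the piece on the mat at top (263,291) / scene (355,200), and a larger one on the bench at top (273,191) / scene (363,327). I choose the one on the mat because it is smaller and lies on the mat. Next is a close crop to check it.

Run:
```python
from h import *
im=cv2.imread('pics/t0.png')[215:360,170:410]
cv2.imwrite('pics/t0c.png',cv2.resize(im,(792,478),interpolation=cv2.INTER_CUBIC))
D=np.load('pics/t0.npz');print(D['view'],D['v'])
for n,u,v in [('mark',346,282),('cut',263,291),('other',273,191),('mat',240,250),('glue',397,263)]: print(n,w('t0',u,v).round(3))
```

```text
[[-2.48126571e-02 -9.99690131e-01 -1.99357966e-03 -7.81283671e-03]
 [-9.94812114e-01  2.48882864e-02 -9.86378794e-02  5.68241896e-01]
 [ 9.86569314e-02 -4.64230684e-04 -9.95121397e-01  1.51596884e+00]
 [ 0.00000000e+00  0.00000000e+00  0.00000000e+00  1.00000000e+00]] 42.23695105947969
mark [ 0.46  -0.093  0.134]
cut [0.444 0.096 0.158]
other [0.696 0.078 0.026]
mat [0.539 0.148 0.147]
glue [ 0.503 -0.216  0.105]
```

View pics/t0c.png

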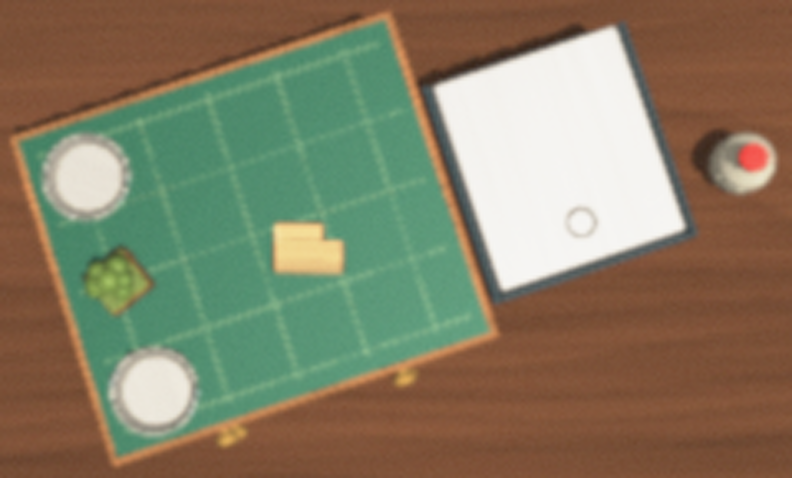

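The crop confirms the offcut on the mat at crop (308,250), with the notch at its upper right. The press mark is at crop (581,221), tins at (86,177) and (153,390), tree at (115,280).

Run:
```python
from h import *
c=lambda u,v,z:w('t0',u/3.3+170,v/3.3+215,z)
q=lambda L,z:np.array([c(u,v,z) for u,v in L])
B=q([(420,85),(625,22),(692,235),(498,300)],.134);C=q([(12,138),(390,12),(497,335),(115,465)],.142)
O=q([(274,223),(322,224),(323,240),(343,240),(342,274),(274,273)],.160)
for n,P in(('bin',B),('chest',C),('cut',O)):
    e=np.diff(np.r_[P,P[:1]],axis=0);print(n,P.mean(0).round(4),'\n',P.round(4)[:,:2],np.linalg.norm(e,axis=1).round(3),np.degrees(np.arctan2(e[:,1],e[:,0])).round(1))
M=c(581,221,.132);print('mark',M.round(4))
a=np.arctan2(*(C[0]-C[3])[[1,0]]);b=np.arctan2(*(C[1]-C[2])[[1,0]]);c1=np.arctan2(*(C[0]-C[1])[[1,0]])-np.pi/2;c2=np.arctan2(*(C[3]-C[2])[[1,0]])-np.pi/2
y=np.mean([a,b,c1,c2]);print('yaw',y,a,b,c1,c2);R=np.array([[np.cos(y),-np.sin(y)],[np.sin(y),np.cos(y)]])
cc=C.mean(0)[:2]
# bin y centre = chest centre y -140-4-75 in chest frame
print('bin from chest frame', (R.T@(B.mean(0)[:2]-cc)).round(4))
for n,p in(('mark',M),('tin1',c(86,177,.15)),('tin2',c(153,390,.15)),('tree',c(118,285,.16)),('glue',c(742,165,.09))): print(n,p.round(3),'chest',(R.T@(p[:2]-cc)).round(4))
print('cut in chest',((O[:,:2]-cc)@R).round(4))
# check vs depth cloud fit of lid
D=np.load('pics/t0.npz');u,v=np.meshgrid(range(300,382),range(215,310));
P=np.array([w('t0',a,b) for a,b in zip(u.ravel(),v.ravel())]);im=D['im'][v.ravel(),u.ravel()].min(1)
s=(abs(P[:,2]-.132)<.012)&(im>180);print('lid rect',cv2.minAreaRect(P[s,:2].astype(np.float32)),P[s].mean(0))
```

```text
bin [ 0.5033 -0.079   0.134 ] 
 [[ 0.5583  0.0167]
 [ 0.5992 -0.1284]
 [ 0.4487 -0.1702]
 [ 0.4071 -0.0341]] [0.151 0.156 0.142 0.16 ] [ -74.3 -164.5  107.    18.6]
chest [0.4553 0.134  0.142 ] 
 [[ 0.5275  0.3011]
 [ 0.6093  0.0363]
 [ 0.3832 -0.0327]
 [ 0.3013  0.2311]] [0.277 0.236 0.276 0.237] [ -72.8 -163.   107.2   17.2]
cut [0.4473 0.0915 0.16  ] 
 [[0.4634 0.1179]
 [0.4619 0.0851]
 [0.4509 0.0846]
 [0.4506 0.071 ]
 [0.4275 0.0721]
 [0.4293 0.1185]] [0.033 0.011 0.014 0.023 0.046 0.034] [ -92.6 -177.4  -91.4  177.3   87.7   -0.9]
mark [ 0.4604 -0.0934  0.132 ]
yaw 0.29919656213080514 0.29993148609271614 0.2962609183838615 0.29961822511878333 0.3009756189278596
bin from chest frame [-0.0169 -0.2176]
mark [ 0.46  -0.093  0.132] chest [-0.0622 -0.2187]
tin1 [0.499 0.248 0.15 ] chest [0.0751 0.0964]
tin2 [0.352 0.203 0.15 ] chest [-0.0784  0.0968]
tree [0.424 0.225 0.16 ] chest [-0.0033  0.0962]
glue [ 0.499 -0.213  0.09 ] chest [-0.0604 -0.344 ]
cut in chest [[ 0.003  -0.0177]
 [-0.0081 -0.0486]
 [-0.0187 -0.0458]
 [-0.0231 -0.0588]
 [-0.0448 -0.0509]
 [-0.0294 -0.0071]]
lid rect ((0.5062304139137268, -0.07864734530448914), (0.15020257234573364, 0.1359378695487976), 17.109085083007812) [ 0.50554879 -0.07813065  0.13283104]
```

Yaw 0.299, bin centre ≈ (0.5025, -0.080). The sizes check out: lid rectangle 150x136, chest 277x237, offcut 46x34. The offcut lies at bin (-0.004, 0.184), so a straight sweep along bin -y drops it in the mouth. First I turn the tool so its y lies along bin x, its x along bin y, and close the fingers. Then I travel to above the press mark.

Request:
send_rows:
  increments:
    - [[0,0,0,-0.5,0,0,0.111],[0,0,0,-0.5,0,0,0.111],[0,0,0,-0.5,0,0,0.111],[0,0,0,-0.5,0,0,0.111],[0,0,0,-0.5,0,0,0.111],[0,0,0,-0.5,0,0,0.111],[0,0,0,-0.5,0,0,0.111],[0,0,0,-0.5,0,0,0.113]]

```text
clock: 0.77
position: [0.2327, 0.5796, 0.2959]
tcp_rot: [[-0.289, 0.957, -0.001], [0.957, 0.289, -0.001], [-0.001, -0.001, -1.0]]
ft_force: [-0.1, -0.7, -0.6]
opening: -0.0
gripper_force: 0.0
```

Request:
send_rows:
  increments:
    - [[0,-3,0,0,0,0,0],[0,-4,0,0,0,0,0],[0,-4,0,0,0,0,0],[0,-4,0,0,0,0,0],[0,-4,0,0,0,0,0],[0,-4,0,0,0,0,0],[0,-4,0,0,0,0,0],[0,-4,0,0,0,0,0]]

```text
clock: 1.43
position: [0.3239, 0.2818, 0.2959]
tcp_rot: [[-0.295, 0.955, -0.0], [0.955, 0.295, -0.0], [-0.0, -0.0, -1.0]]
ft_force: [0.5, 0.5, -0.8]
opening: -0.001
gripper_force: 0.0
```

Request:
send_rows:
  increments:
    - [[0,-4,0,0,0,0,0],[0,-4,0,0,0,0,0],[0,-4,0,0,0,0,0],[0,-4,0,0,0,0,0],[0,-4,0,0,0,0,0],[0,-4,0,0,0,0,0],[0,-4,0,0,0,0,0],[0,-4,0,0,0,0,0]]

```text
clock: 2.1
position: [0.4182, -0.024, 0.2961]
tcp_rot: [[-0.294, 0.956, -0.0], [0.956, 0.294, 0.0], [0.0, 0.0, -1.0]]
ft_force: [0.4, 0.1, 0.1]
opening: 0.004
gripper_force: 0.0
```

Request:
send_rows:
  increments:
    - [[0,-4,1,1,0,0,0],[0,-3,1,1,0,0,0],[0,-1,0,1,0,0,0],[0,0,0,0,0,0,0],[0,0,0,0,0,0,0]]

```text
clock: 2.52
position: [0.4595, -0.0916, 0.2653]
tcp_rot: [[-0.294, 0.956, -0.004], [0.956, 0.294, 0.002], [0.003, -0.003, -1.0]]
ft_force: [0.7, -0.3, 0.3]
opening: 0.002
gripper_force: 0.0
```

```bash
cat >> h.py <<'E'
yaw=0.299; BC=np.array([.5025,-.0803]); Rb=np.array([[np.cos(yaw),-np.sin(yaw)],[np.sin(yaw),np.cos(yaw)]])
def st():
    o=arm.observe(); R=np.array(o['tcp_rot']); p=np.array(o['position'])
    print('t',round(o['clock'],2),'bin xy',(Rb.T@(p[:2]-BC)).round(4),'z',p[2].round(4),'yawY',np.arctan2(R[1,1],R[0,1]).round(4),'zax',R[:,2].round(4),'F',np.round(o['ft_force'],1),'open',round(o['opening'],3),'q',np.round(o['q'],2))
E
python3 - <<'E'
from h import *
st(); snap('wrist','w0')
E
```

```text
t 2.52 bin xy [-0.0445  0.0018] z 0.2653 yawY 0.298 zax [-0.0035  0.0017 -1.    ] F [ 0.7 -0.3  0.3] open 0.002 q [-0.34 -0.01 -0.33  1.25  0.    0.94]
```

View pics/w0.png

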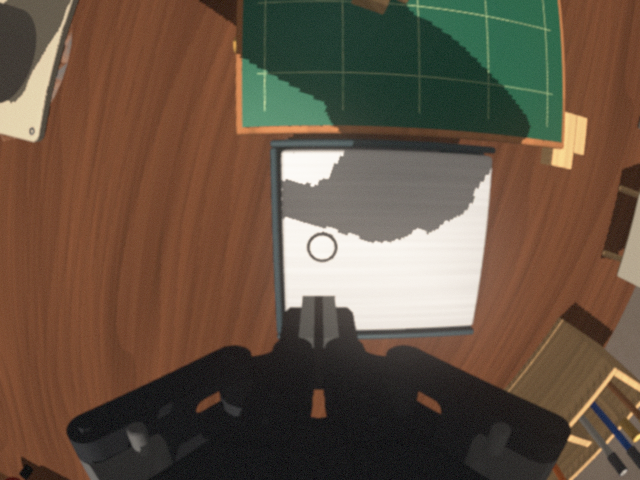

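The wrist view shows the press mark at (321,247), in line with the fingertips (318,298). The mark is as expected from the map. Going down to just above it.

Request:
send_rows:
  increments:
    - [[0,-0.2,0,3,0,0,0],[0,0,0,3.5,0,0,0],[0,0,0,2.8,0,0,0],[0,0,0,0.7,0,0,0],[0,0,0,0.3,0,0,0],[0,0,0,0.2,0,0,0],[0,0,0,0,0,0,0]]

```text
clock: 3.15
position: [0.4625, -0.0938, 0.1632]
tcp_rot: [[-0.295, 0.955, 0.003], [0.955, 0.295, -0.001], [-0.002, 0.002, -1.0]]
ft_force: [0.6, 0.8, 0.1]
opening: -0.003
gripper_force: 0.0
```

Request:
send_rows:
  increments:
    - [[0,0,0,0.2,0,0,0],[0,0,0,0.2,0,0,0],[0,0,0,0,0,0,0]]

```text
clock: 3.4
position: [0.4619, -0.0941, 0.1582]
tcp_rot: [[-0.295, 0.956, 0.001], [0.956, 0.295, -0.001], [-0.001, 0.001, -1.0]]
ft_force: [0.4, -0.6, -0.6]
opening: 0.003
gripper_force: 0.0
```

Request:
send_rows:
  increments:
    - [[0,0,0,0.3,0,0,0],[0,0,0,0.3,0,0,0],[0,0,0,0.2,0,0,0],[0,0,0,0,0,0,0]]

```text
clock: 3.73
position: [0.4619, -0.0943, 0.1504]
tcp_rot: [[-0.294, 0.956, 0.001], [0.956, 0.294, -0.001], [-0.001, 0.001, -1.0]]
ft_force: [-2.0, 0.1, 9.0]
opening: -0.0
gripper_force: 4.4
```

Request:
send_rows:
  increments:
    - [[0,0,0,0.15,0,0,0],[0,0,0,-1.0,0,0,0],[0,0,-2.2,-3.2,0,0,0],[0,0,-2.5,-3.2,0,0,0],[0,0,-2.5,-3.0,0,0,0],[0,1,-2,-2,0,0,0],[0,2,0,0,0,0,0],[0,2,0,0,0,0,0]]

```text
clock: 4.4
position: [0.3588, -0.0737, 0.2738]
tcp_rot: [[-0.291, 0.957, 0.004], [0.957, 0.291, -0.001], [-0.002, 0.003, -1.0]]
ft_force: [0.1, 0.9, -0.4]
opening: -0.0
gripper_force: 0.0
```

Run:
```python
from h import *
st(); snap('top','t1')
print(w('t1',340,245).round(3), w('t1',346,282).round(3))
```

```text
t 4.4 bin xy [-0.1354  0.0486] z 0.2738 yawY 0.2958 zax [ 0.0039 -0.0013 -1.    ] F [ 0.1  0.9 -0.4] open -0.0 q [-0.38 -0.21 -0.5   1.28  0.    0.9 ]
[ 0.542 -0.08   0.179] [ 0.464 -0.099  0.015]
```

Request:
send_rows:
  increments:
    - [[0.14,4,0,0,0,0,0],[0.14,4,0,0,0,0,0],[0.14,4,1.5,0,0,0,0],[0.14,4,1.5,0,0,0,0],[0.14,2.5,3,0,0,0,0],[0.14,0,4,0,0,0,0],[0.14,0,3,0,0,0,0],[0.14,0,0,0,0,0,0]]

```text
clock: 5.12
position: [0.4332, 0.1419, 0.2717]
tcp_rot: [[-0.297, 0.955, 0.004], [0.955, 0.297, 0.001], [-0.0, 0.004, -1.0]]
ft_force: [-0.1, -0.2, 0.5]
opening: 0.138
gripper_force: 0.0
```

Run:
```python
from h import *
st(); snap('wrist','w1'); snap('top','t2')
v=np.linalg.inv(arm.camera_params('wrist')['view'])[:3,3];print('cam',v,'bin',Rb.T@(v[:2]-BC))
a=cv2.imread('pics/w1.png');b=cv2.imread('pics/t2.png')[180:380,170:410]
cv2.imwrite('pics/c2.png',np.hstack([cv2.resize(a,(400,300)),cv2.resize(b,(360,300))]))
```

```text
t 5.12 bin xy [-0.0007  0.2327] z 0.2717 yawY 0.3015 zax [ 3.5e-03  9.0e-04 -1.0e+00] F [-0.1 -0.2  0.5] open 0.138 q [ 0.17 -0.04 -0.35  1.25  0.    1.44]
cam [0.40653501 0.21081854 0.388248  ] bin [-0.00595392  0.30646996]
```

View pics/c2.png

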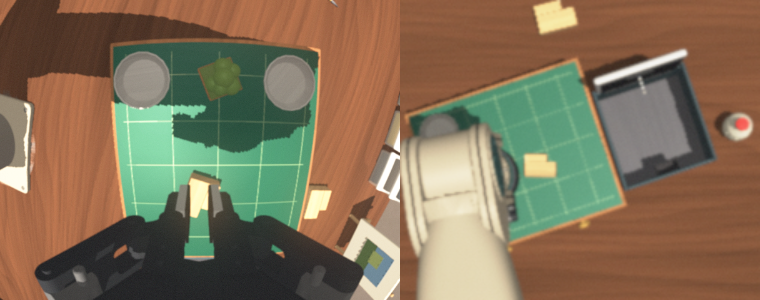

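The wrist panel shows the fingers behind the offcut, with the offcut just beyond them at (200,190). The top panel shows the lid standing open with the bin mouth clear, latch case at (660,163). Now I lower behind the offcut.

Request:
send_rows:
  increments:
    - [[0.1,0.4,-0.3,3,0,0,0],[0.1,0,0,3,0,0,0],[0.1,0,0,2.5,0,0,0],[0.1,0,0,0.8,0,0,0],[0.1,0,0,0.4,0,0,0],[0.1,0,0,0.2,0,0,0],[0.1,0,0,0,0,0,0],[0.1,0,0,0,0,0,0]]

```text
clock: 5.88
position: [0.4254, 0.1428, 0.1746]
tcp_rot: [[-0.294, 0.956, 0.003], [0.956, 0.294, 0.0], [-0.0, 0.003, -1.0]]
ft_force: [-0.1, -0.4, -0.7]
opening: 0.098
gripper_force: 0.0
```

Run:
```python
from h import *
st()
```

```text
t 5.88 bin xy [-0.008   0.2359] z 0.1746 yawY 0.2988 zax [ 2.8e-03  5.0e-04 -1.0e+00] F [-0.1 -0.4 -0.7] open 0.098 q [ 0.18  0.02 -0.51  1.04 -0.    1.45]
```

Request:
send_rows:
  increments:
    - [[0.1,-0.5,0.4,0.2,0,0,0],[0.1,-0.8,0,0,0,0,0],[0.1,-0.8,0,0,0,0,0],[0.1,-0.8,0,0,0,0,0],[0.1,-0.8,0,0,0,0,0],[0.1,-0.8,0,0,0,0,0],[0.1,0,0,0,0,0,0]]

```text
clock: 6.47
position: [0.442, 0.0994, 0.1711]
tcp_rot: [[-0.293, 0.956, 0.0], [0.956, 0.293, -0.001], [-0.001, 0.0, -1.0]]
ft_force: [0.5, -0.1, -0.1]
opening: 0.097
gripper_force: 0.0
```

Run:
```python
from h import *
st(); snap('top','t3');snap('scene','s3')
b=cv2.imread('pics/t3.png')[180:380,170:410];a=cv2.imread('pics/s3.png')[120:320,200:480]
cv2.imwrite('pics/c3.png',np.hstack([cv2.resize(a,(420,300)),cv2.resize(b,(360,300))]))
```

```text
t 6.47 bin xy [-0.0049  0.1896] z 0.1711 yawY 0.297 zax [ 4.e-04 -6.e-04 -1.e+00] F [ 0.5 -0.1 -0.1] open 0.097 q [ 0.08  0.04 -0.5   1.03 -0.    1.35]
```

View pics/c3.png

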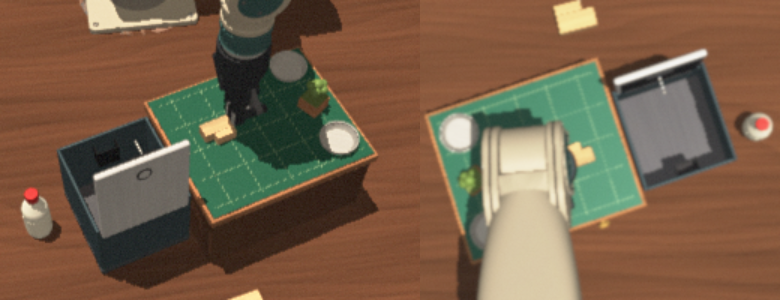

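The left panel shows the offcut at (217,130) being pushed squarely ahead of the fingertips toward the bin. I continue the sweep over the edge.

Request:
send_rows:
  increments:
    - [[0.1,-0.9,0,0,0,0,0],[0.1,-1,0,0,0,0,0],[0.1,-1,0,0,0,0,0],[0.1,-1,0,0,0,0,0],[0.1,-1,0,0,0,0,0],[0.1,-1,0,0,0,0,0],[0.1,-1,0,0,0,0,0],[0.1,-1,0,0,0,0,0]]

```text
clock: 7.23
position: [0.4649, 0.0243, 0.171]
tcp_rot: [[-0.294, 0.956, 0.0], [0.956, 0.294, 0.0], [0.0, 0.0, -1.0]]
ft_force: [-0.7, -0.6, -0.2]
opening: 0.1
gripper_force: 0.1
```

Request:
send_rows:
  increments:
    - [[0.1,-1.5,0,0,0,0,0],[0.1,-1.5,0,0,0,0,0],[0.1,-1.5,0,0,0,0,0],[0.1,-1,0,0,0,0,0],[0.1,0,0,0,0,0,0],[0.1,0,0,0,0,0,0]]

```text
clock: 7.73
position: [0.4808, -0.0276, 0.1709]
tcp_rot: [[-0.293, 0.956, -0.0], [0.956, 0.293, 0.0], [0.001, -0.0, -1.0]]
ft_force: [-0.2, -0.1, -0.5]
opening: 0.104
gripper_force: 0.0
```

Run:
```python
from h import *
st(); snap('top','t4');snap('scene','s4')
b=cv2.imread('pics/t4.png')[180:380,170:410];a=cv2.imread('pics/s4.png')[120:320,200:480]
cv2.imwrite('pics/c4.png',np.hstack([cv2.resize(a,(420,300)),cv2.resize(b,(360,300))]))
```

```text
t 7.73 bin xy [-0.0052  0.0567] z 0.1709 yawY 0.2977 zax [-3.e-04  5.e-04 -1.e+00] F [-0.2 -0.1 -0.5] open 0.104 q [-0.19  0.09 -0.45  1.04  0.    1.08]
```

View pics/c4.png

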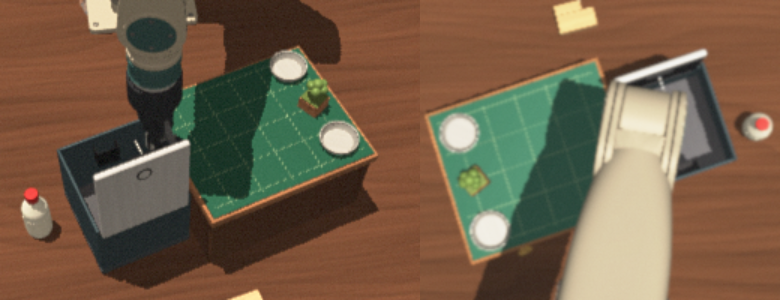

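The mat is empty of the offcut. I lift away toward the chest side to look into the bin.

Request:
send_rows:
  increments:
    - [[0,1,0,-3,0,0,0],[0,1,0,-3.5,0,0,0],[0,2,0,-3.5,0,0,0],[0,2,0,-3.5,0,0,0],[0,3,0,-2.5,0,0,0],[0,3,0,0,0,0,0],[0,1,0,0,0,0,0],[0,0,0,0,0,0,0]]

```text
clock: 8.5
position: [0.4414, 0.0992, 0.3312]
tcp_rot: [[-0.299, 0.954, 0.0], [0.954, 0.299, 0.0], [0.0, 0.0, -1.0]]
ft_force: [0.2, 0.8, -0.6]
opening: -0.004
gripper_force: 0.0
```

Run:
```python
from h import *
st(); snap('top','t5')
b=cv2.imread('pics/t5.png')[205:315,280:400]
cv2.imwrite('pics/c5.png',cv2.resize(b,(600,550),interpolation=cv2.INTER_CUBIC))
```

```text
t 8.5 bin xy [-0.0056  0.1896] z 0.3312 yawY 0.3036 zax [ 3.e-04  4.e-04 -1.e+00] F [ 0.2  0.8 -0.6] open -0.004 q [ 0.08 -0.07 -0.25  1.38  0.    1.34]
```

View pics/c5.png

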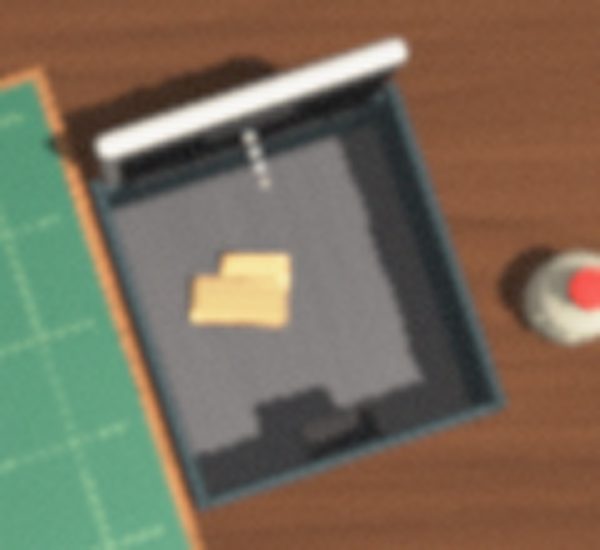

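The offcut lies flat on the bin floor at crop (245,290), and the lid stands upright with its pin at (255,160). Now I go behind the lid, passing above its top.

Request:
send_rows:
  increments:
    - [[0,0,4,0,0,0,0],[0,0,4,0,0,0,0],[0,-2,3.3,0,0,0,0],[0,-3,1.4,0,0,0,0],[0,-4,0,0,0,0,0],[0,-4,0,0,0,0,0],[0,-4,0,0,0,0,0],[0,-2,0,0,0,0,0]]

```text
clock: 9.22
position: [0.6205, -0.0525, 0.3287]
tcp_rot: [[-0.291, 0.957, -0.003], [0.957, 0.291, -0.002], [-0.001, -0.003, -1.0]]
ft_force: [-0.4, 0.4, -0.1]
opening: 0.003
gripper_force: 0.0
```

Request:
send_rows:
  increments:
    - [[0,0,0,0,0,0,0],[0,0,0,0,0,0,0],[0,0,0,0,0,0,0]]

```text
clock: 9.47
position: [0.6192, -0.0474, 0.3297]
tcp_rot: [[-0.294, 0.956, -0.002], [0.956, 0.294, 0.001], [0.001, -0.002, -1.0]]
ft_force: [-0.5, -0.1, -0.2]
opening: -0.002
gripper_force: 0.0
```

Run:
```python
from h import *
st()
```

```text
t 9.47 bin xy [ 0.1212 -0.0029] z 0.3297 yawY 0.2982 zax [-2.5e-03  7.0e-04 -1.0e+00] F [-0.5 -0.1 -0.2] open -0.002 q [-0.18  0.24  0.08  1.41  0.    1.09]
```

Request:
send_rows:
  increments:
    - [[0,0.3,0,2.5,0,0,0],[0,0,0,2.5,0,0,0],[0,0,0,1.1,0,0,0],[0,0,0,0,0,0,0],[0,0,-1.2,0,0,0,0],[0,0,-1.2,0,0,0,0],[0,0,-0.8,0,0,0,0],[0,0,0,0,0,0,0]]

```text
clock: 10.13
position: [0.5878, -0.0533, 0.2714]
tcp_rot: [[-0.295, 0.956, 0.001], [0.956, 0.295, 0.0], [-0.0, 0.001, -1.0]]
ft_force: [0.6, 1.7, 0.4]
opening: 0.001
gripper_force: 0.5
```

Run:
```python
from h import *
st()
```

```text
t 10.13 bin xy [0.0895 0.0007] z 0.2714 yawY 0.2993 zax [ 1.4e-03  1.0e-04 -1.0e+00] F [0.6 1.7 0.4] open 0.001 q [-0.2   0.21 -0.08  1.28  0.    1.07]
```

Request:
send_rows:
  increments:
    - [[0,0,-1.2,0.2,0,0,0],[0,0,-1.2,0.2,0,0,0],[0,0,-1.2,0.35,0,0,0],[0,0,-1.2,0.35,0,0,0],[0,0,-1.05,0.55,0,0,0],[0,0,-1.05,0.55,0,0,0],[0,0,0,0,0,0,0]]

```text
clock: 10.72
position: [0.5217, -0.0741, 0.2484]
tcp_rot: [[-0.294, 0.956, 0.0], [0.956, 0.294, -0.001], [-0.001, 0.0, -1.0]]
ft_force: [-0.2, 0.5, 1.5]
opening: -0.0
gripper_force: 0.6
```

Run:
```python
from h import *
st()
snap('scene','s6')
b=cv2.imread('pics/s6.png')[120:320,200:480]
cv2.imwrite('pics/c6.png',cv2.resize(b,(560,400)))
```

```text
t 10.72 bin xy [0.0201 0.0003] z 0.2484 yawY 0.2986 zax [ 2.e-04 -5.e-04 -1.e+00] F [-0.2  0.5  1.5] open -0.0 q [-0.26  0.11 -0.25  1.21 -0.    1.01]
```

View pics/c6.png

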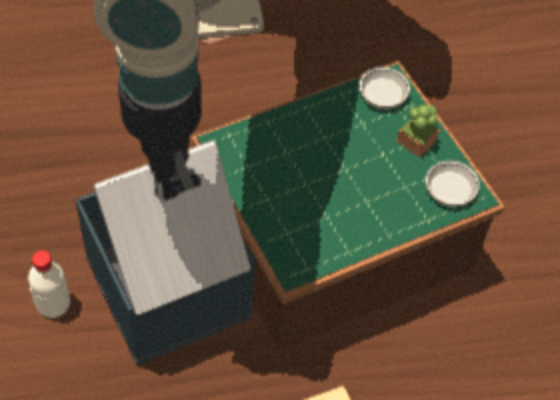

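The fingertips at (180,185) are on the lid's outer face, which is swinging down as planned. I continue the arc.

Request:
send_rows:
  increments:
    - [[0,0,-0.95,0.8,0,0,0],[0,0,-0.95,0.8,0,0,0],[0,0,-0.8,0.95,0,0,0],[0,0,-0.8,0.95,0,0,0],[0,0,-0.7,1.05,0,0,0],[0,0,-0.7,1.05,0,0,0],[0,0,-0.6,1.15,0,0,0],[0,0,-0.6,1.15,0,0,0]]

```text
clock: 11.43
position: [0.4674, -0.0923, 0.1706]
tcp_rot: [[-0.295, 0.955, 0.007], [0.955, 0.295, -0.0], [-0.002, 0.006, -1.0]]
ft_force: [3.6, 0.2, 3.8]
opening: 0.0
gripper_force: 2.0
```

Request:
send_rows:
  increments:
    - [[0,0,-0.4,0.6,0,0,0],[0,0,0,0.6,0,0,0],[0,0,0,0,0,0,0]]

```text
clock: 11.68
position: [0.4611, -0.0934, 0.1571]
tcp_rot: [[-0.294, 0.956, 0.001], [0.956, 0.294, -0.001], [-0.001, 0.0, -1.0]]
ft_force: [1.5, -0.3, 2.3]
opening: 0.002
gripper_force: 1.0
```

Run:
```python
from h import *
st()
```

```text
t 11.68 bin xy [-0.0435 -0.0004] z 0.1571 yawY 0.2989 zax [ 6.e-04 -8.e-04 -1.e+00] F [ 1.5 -0.3  2.3] open 0.002 q [-0.34  0.08 -0.49  1.   -0.    0.93]
```

Lid is about flush (tip at 0.132). Pressing to the stop, as in the first press (z about 0.1504).

Request:
send_rows:
  increments:
    - [[0,0,0,0.3,0,0,0],[0,0,0,0.3,0,0,0],[0,0,0,0.2,0,0,0],[0,0,0,0,0,0,0]]

```text
clock: 12.02
position: [0.4609, -0.0935, 0.1501]
tcp_rot: [[-0.295, 0.956, 0.001], [0.956, 0.295, -0.001], [-0.001, 0.0, -1.0]]
ft_force: [-2.4, -0.2, 11.5]
opening: 0.005
gripper_force: 5.5
```

On the stop (11.5 N). Releasing straight up and looking.

Request:
send_rows:
  increments:
    - [[0,0,0,0,0,0,0],[0,0,0,-0.5,0,0,0],[0,0,0,-0.7,0,0,0],[0,0,0,-2,0,0,0],[0,0,0,-3.5,0,0,0],[0,0,0,-3.5,0,0,0],[0,0,0,-3.5,0,0,0],[0,0,0,-2,0,0,0]]

```text
clock: 12.68
position: [0.4608, -0.0932, 0.3096]
tcp_rot: [[-0.295, 0.956, 0.003], [0.956, 0.295, -0.001], [-0.002, 0.003, -1.0]]
ft_force: [0.4, 0.2, 0.5]
opening: 0.003
gripper_force: 0.0
```

Request:
send_rows:
  increments:
    - [[0,4,0,0,0,0,0],[0,4,0,0,0,0,0],[0,4,0,0,0,0,0],[0,4,0,0,0,0,0],[0,2,0,0,0,0,0],[0,0,0,0,0,0,0],[0,0,0,0,0,0,0]]

```text
clock: 13.27
position: [0.4062, 0.0797, 0.3056]
tcp_rot: [[-0.297, 0.955, -0.002], [0.955, 0.297, -0.0], [0.0, -0.002, -1.0]]
ft_force: [0.1, 0.1, 0.0]
opening: 0.004
gripper_force: 0.0
```

Run:
```python
from h import *
st(); snap('top','t7')
for u,v in[(346,282),(335,250),(360,275),(325,280),(344,289)]: print(w('t7',u,v).round(3), w('t0',u,v).round(3))
cv2.imwrite('pics/c7.png',cv2.resize(cv2.imread('pics/t7.png')[180:380,170:410],(480,400)))
```

```text
t 13.27 bin xy [-0.0449  0.1813] z 0.3056 yawY 0.3019 zax [-1.5e-03 -3.0e-04 -1.0e+00] F [0.1 0.1 0. ] open 0.004 q [ 0.04 -0.13 -0.36  1.34 -0.    1.31]
[ 0.46  -0.093  0.134] [ 0.46  -0.093  0.134]
[ 0.535 -0.07   0.131] [ 0.535 -0.07   0.132]
[ 0.476 -0.126  0.134] [ 0.475 -0.126  0.135]
[ 0.466 -0.045  0.131] [ 0.466 -0.045  0.139]
[ 0.444 -0.088  0.136] [ 0.444 -0.088  0.136]
```

View pics/c7.png

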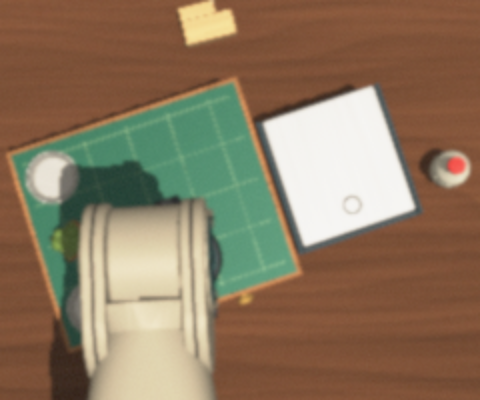

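The lid is flush and stays shut, with the press mark at (352,204) at the same depths as at the start. The arm is clear of everything, so I hand in.

```bash
python3 -c "
from bench import arm
print(arm.close_job())"
```

```text
the job is handed in; nothing more can be done
None
```

The offcut is in the bin and the lid is latched shut by itself. I handed the job in at about 13 s on the robot's clock; the hand-in call returned no verdict.

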